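# Wedge up the draining tray to its height stops

### The job

Set the draining tray at its proper slope: pick up the wooden wedge, put it on the counter in front of the tray with its thin end pointing squarely in under the middle of the tray's front edge, and slide it in under the tray's foot until the tray has risen to its height stops and is held snug against their lips, firm enough not to rattle but not jammed. Then let go and leave the wedge holding the tray up, with the two tea glasses on the tray still standing in their places and the sugar pot not knocked over.

Things in the scene. Friction and masses are not known exactly. Their poses are not given: they have to be found in the camera images.
- stand: low steel stand fixed to the counter. Origin: on the counter, straight below the tray's foot. x points level from the open front inwards to the hinge at the back (160 mm), y to the left along the tray's front edge, z up. The way in under the tray is free 140 mm wide, centred on y = 0. Height stops: two posts at y = +-131 mm, 66 mm high, each with a lip over the tray's rim, underside 60 mm high
- foot_root (a point): where the screw foot leaves the tray's underside, 12 mm behind its front edge, mid-width; 30 mm above the counter when level. The foot ends below in a level round bar 44 mm long across the tray, 8 mm thick. It is screwed out by an unmeasured amount: with the tray level its underside is anywhere from 9 to 17 mm above the counter, so how far the wedge must go in cannot be worked out beforehand
- rim_front (a point): middle of the top edge of the front rim of the green serving tray (180 mm deep, 240 mm wide, 0.4 to 0.7 kg, hinged at the back of the stand): 48 mm above the counter with the tray level, 60.7 mm when its rim is against the lips. That stop is stiff: there the push on the wedge climbs steeply. Snug = 4 to 9 N more push than the steady push just before; 15 N more jams it
- wedge_grip (a point): centre of the grip block of the loose wooden wedge, 18 mm above its flat underside. Wedge 156 mm long, 34 mm wide, 0.14 kg; x points to the thin end (nose), z up. Nose 136 mm ahead of this point, 4 mm thick; from there the slope rises 0.28 mm per mm to 36 mm high at 22 mm ahead; the block behind is 42 mm long, 36 mm tall, top level. Friction keeps it in place under load when let go
- glass3: thin-waisted tea glass standing on the middle of the tray, 82 mm tall, 54 mm wide; origin at the centre of its underside
- glass4: a second such glass beside it on the tray
- sugar_pot: blue ceramic sugar pot with lid, 86 mm wide, 86 mm tall, standing on the counter; origin at the centre of its underside
Things that resemble listed ones, but are neither listed nor needed, are in the scene too. Of the things shaped like the part that bears wedge_grip, the wooden one is meant.

How it is judged (in metres and radians):
On the way:
1. the wedge lies on the counter in front of the tray, square to it and in line with the foot, the tray not yet raised (angle between the x axis of wedge_grip and the x axis of stand, either way round below 0.15 rad and y of wedge_grip in the frame of stand between -0.012 and 0.012 m and x of wedge_grip in the frame of stand between -0.2 and -0.07 m and height (world z) of wedge_grip below 0.03 m and height (world z) of rim_front below 0.054 m), for 0.2 s.
At the end, for the whole second after the job is handed in: the tray is against its height stops (front within 0.8 mm of them) and held snug, the wedge pressing on it with 8 to 16 N; the wedge lies flat and at rest on the counter, thin end in, within 12 mm of the foot's middle and square to the tray within 0.15 rad (height (world z) of rim_front above 0.0598 m and contact force between wedge and tray between 8 and 16 N and y of wedge_grip in the frame of stand between -0.012 and 0.012 m and x of wedge_grip in the frame of stand below 0 m and angle between the x axis of wedge_grip and the x axis of stand, either way round below 0.15 rad and angle between wedge_grip's own z axis and vertical below 0.05 rad and linear speed of wedge below 0.01 m/s); the robot touches nothing.
It fails at once if the tray is jammed: more than 22 N between wedge and tray (contact force between wedge and tray above 22 N).
It fails at once if a tea glass on the tray is tipped or shifted by more than 30 mm (distance of any of glass3, glass4 from where it was at the start of the episode above 0.03 m or angle between any of glass3, glass4's own z axis and vertical above 0.4 rad).
It fails at once if the sugar pot is knocked over (angle between sugar_pot's own z axis and vertical above 0.5 rad).
It also fails if it takes over 70 s, if anything falls off the work surface, if the arm or the gripper's body presses on something with over 40 N, if the wrist force passes 120 N, or if a joint passes its speed limit or range.

### The arm

A 6-joint arm with a two-finger parallel gripper is mounted at the origin on the work surface. World frame = base frame: x ahead of the robot, y to its left, z up, the work surface at z = 0. Lengths are in m, angles in degrees, forces in N, time in s.
With the tool pointing down it reaches from about 0.425 to 0.95 m from the base axis. Payload 3.5 kg.
Tool frame: the origin (TCP) lies between the finger pads; the fingertips stand robot.tcp_to_tips ahead of it and the grasp point (between the pads) lies 8 mm behind it (robot.tcp_to_tips is the distance from the TCP to the fingertips, in m); z points along the fingers, y is the direction in which the jaws open and shut (so a half turn about z gives the same grasp; the last joint's range is limited). The gripper opens to 85 mm and grips with 20 to 120 N. Pads are 22 mm wide; open, the fingers measure 114 mm over their backs; the gripper's body (76 mm by 85 mm) begins 54 mm behind the grasp point. The pads swing forward as they close: fully open they stand 13 mm farther back than shut.
Start: joints at [58.384, 16.404, 90.338, -0, 73.258, -8.594], TCP at [0.264, 0.621, 0.242] pointing down, gripper open.
Joint ranges: [-158.93, 158.93], [-51.34, 127.21], [12.03, 142.37], [-87.48, 267.48], [13.55, 161.25], [-162.69, 162.69]. Speed limits (degrees/s): [159.86, 159.86, 180, 180, 180, 180].

### API

Orientations are given as a 3x3 rotation matrix whose columns are the frame's x, y, z axes.
In Python, from plant import robot, eyes gives the robot as it stands.
- The arm moves only by the tool play_rows, never from a script. Its argument "series" is one flat list of numbers, 7 for each row, row after row: the shift along the tool's x, y, z in m, then the turn, a rotation vector about the tool's x, y, z in rad, then the opening, from 0 (shut) to 1 (fully open). In form: [tx, ty, tz, ax, ay, az, fingers, tx, ty, tz, ax, ay, az, fingers, ...]. A call has 1 to 20 rows; each row shifts and turns the commanded pose from where the row before left it, along the tool's axes as they then stand; what a row does not reach is not made up. A row lasts 1/10 s, in which the tool goes at most 50 mm and 8.59 degrees, less where a joint would pass 70% of its speed; a pose out of reach is approached as far as the arm can. A call with a gripper value outside its range is refused whole. The fingers move at their own pace and stop on an object; the grip force is fixed at half the most. Time passes only in rows, so rows that do not move let the fingers close. It gives the time, the measured TCP pose, the force and the opening at its end, in the units of the state.
- robot.read_state(): the state, without advancing time (a new reading comes with each control period).
- eyes.capture(name): name is "scene" or "top" or "wrist"; returns the picture (400x640x3 uint8, red, green, blue); there is no depth.
- eyes.get_calibration(name): a dict with "intrinsics" (3x3 intrinsics, pixels), "T" (4x4, takes a point from camera to world coordinates). Camera axes: x right, y down, z forward; pixel columns grow to the right and rows downward; lengths in m; the calibration is good to about 2 mm. A picture is of the moment at which its call begins: read the wrist's pose just before it. get_calibration takes no time and is no camera call; for the wrist camera it gives the pose at the moment of the call.
- robot.hand_in(): hands the job in, once; it reports no verdict.
The state is a dict: "clock": time; "qpos": joint angles; "qvel": joint speeds; "joint_torque": joint torques, N m; "tool_pos": TCP position; "eef_rot": TCP orientation; "contact_force": force on the tool from outside, world axes, zero at the start; "torque": the same for the moment, N m; "opening": finger opening in m.
Only numpy, scipy, OpenCV 4.12 (cv2) and the standard library are available. Lean on these libraries where they do the work, as an engineer would, in place of code of your own. Each camera call takes 0.05 s, during which the arm holds its last target.

## Working session

There is one attempt and no reset: what is moved stays moved. The work goes in short steps, Python scripts to look and compute and a tool call to move; the robot and the scene stay as the last step left them, time stands still between calls to the robot, and variables do not carry over. Pictures are saved under pics/ and viewed, and the job is handed in when it is done.

Besides the shell and the picture viewer there is one more tool, called after "Emit:" as name(argument=value, ...) on one line, values as JSON. play_rows: Moves the arm, as the interface text tells. Its arguments: {"type":"object","properties":{"series":{"type":"array","items":{"type":"number"}}},"required":["series"]}

```bash
mkdir -p pics; ls; python3 - <<'E'
from plant import robot, eyes
import cv2,numpy as np
print(robot.read_state()); print(robot.tcp_to_tips)
for n in ["scene","top","wrist"]:
    im=eyes.capture(n); cv2.imwrite(f"pics/{n}0.png",im[:,:,::-1]); c=eyes.get_calibration(n); print(n,np.round(c["intrinsics"],1).tolist(),np.round(c["T"],4).tolist())
E
```

```text
pics
{'clock': 0.0, 'qpos': array([ 5.83847068e+01,  1.64546898e+01,  9.04247855e+01, -3.08157531e-03,
        7.32588645e+01, -8.59496477e+00]), 'qvel': array([-0.01006273,  0.00139374, -0.00184565, -0.00307365,  0.10962887,
        0.0198927 ]), 'joint_torque': array([-1.43888552e-03, -4.05975473e+01, -2.92627877e+01, -1.83767484e-04,
        5.76975028e-03,  5.02339034e-06]), 'tool_pos': array([0.26361049, 0.62069208, 0.24091393]), 'eef_rot': array([[-9.20372058e-01,  3.91041918e-01, -1.22184308e-03],
       [ 3.91043704e-01,  9.20369753e-01, -2.08314049e-03],
       [ 3.09952158e-04, -2.39505835e-03, -9.99997084e-01]]), 'contact_force': array([-0.24381667, -0.22323413,  0.1697584 ]), 'torque': array([-0.07563595, -0.03910913,  0.0119104 ]), 'opening': 0.08535337371419752}
0.011
scene [[508.2, 0.0, 311.7], [0.0, 508.2, 192.5], [0.0, 0.0, 1.0]] [[-0.4398, 0.7581, -0.4815, 1.029], [0.898, 0.3617, -0.2506, 0.3415], [-0.0158, -0.5426, -0.8398, 1.0171], [0.0, 0.0, 0.0, 1.0]]
top [[383.6, 0.0, 312.2], [0.0, 383.6, 194.3], [0.0, 0.0, 1.0]] [[-0.03, -0.9957, 0.0877, 0.3699], [-0.9995, 0.029, -0.0126, 0.0727], [0.01, -0.088, -0.9961, 1.0243], [0.0, 0.0, 0.0, 1.0]]
wrist [[305.1, 0.0, 319.2], [0.0, 305.1, 196.8], [0.0, 0.0, 1.0]] [[0.3922, 0.877, 0.2775, 0.1933], [0.9199, -0.3734, -0.12, 0.6518], [-0.0016, 0.3023, -0.9532, 0.3732], [0.0, 0.0, 0.0, 1.0]]
```

View pics/scene0.png

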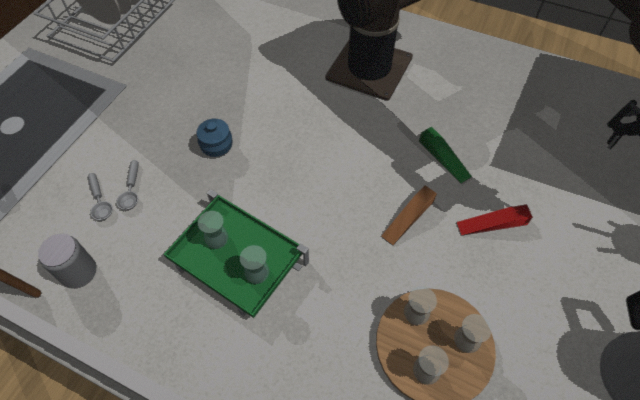

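View pics/top0.png

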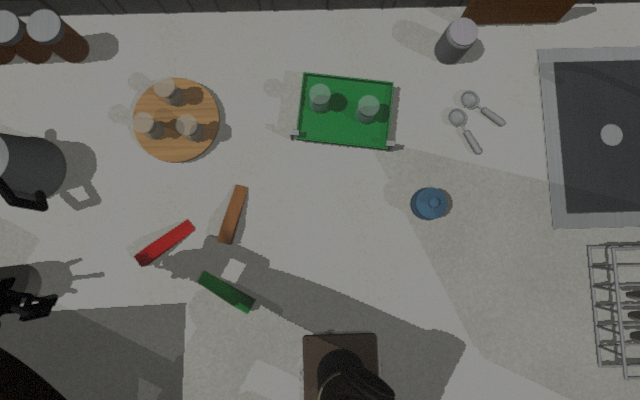

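View pics/wrist0.png

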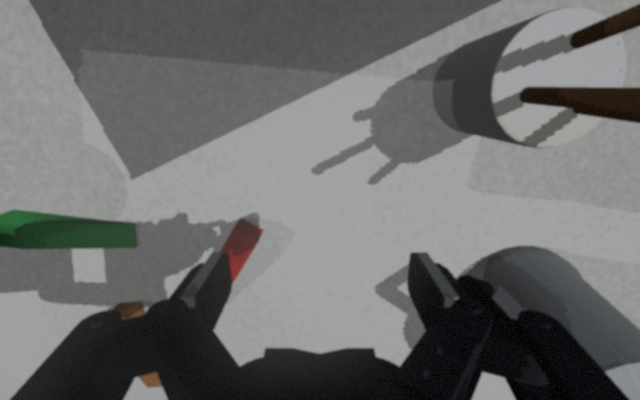

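Three wedge-shaped things are in the top view: brown at (233,214), red at (165,243) and green at (227,291). The round board and its glasses are decoys. I choose the brown one as the wooden wedge and will check it close up.

```bash
python3 - <<'E'
import cv2,numpy as np
s=cv2.imread("pics/scene0.png");t=cv2.imread("pics/top0.png")
def cr(im,x,y,w,h,k): return cv2.resize(im[y:y+h,x:x+w],None,fx=k,fy=k,interpolation=cv2.INTER_CUBIC)
cv2.imwrite("pics/c1.png",cr(s,370,170,80,80,7)); cv2.imwrite("pics/c2.png",cr(t,205,175,60,80,7))
cv2.imwrite("pics/c3.png",cr(s,150,180,170,140,4.5)); cv2.imwrite("pics/c4.png",cr(t,280,60,130,100,6))
E
```

```text
(no output)
```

View pics/c1.png

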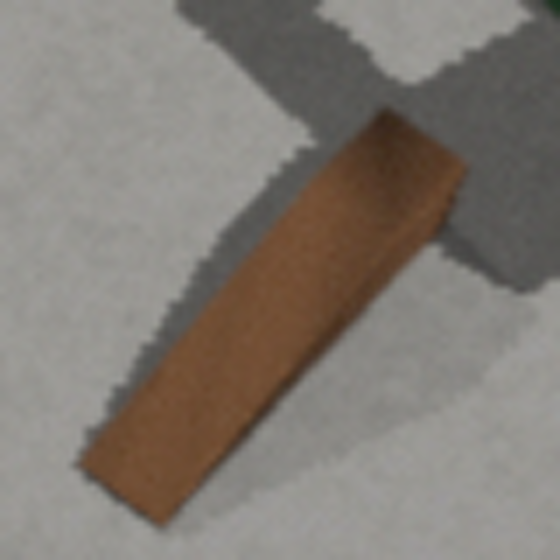

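View pics/c2.png

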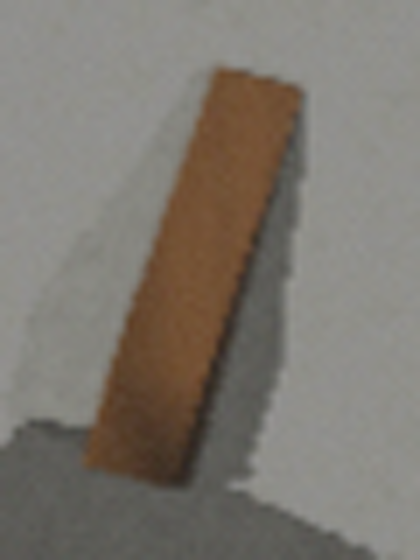

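View pics/c3.png

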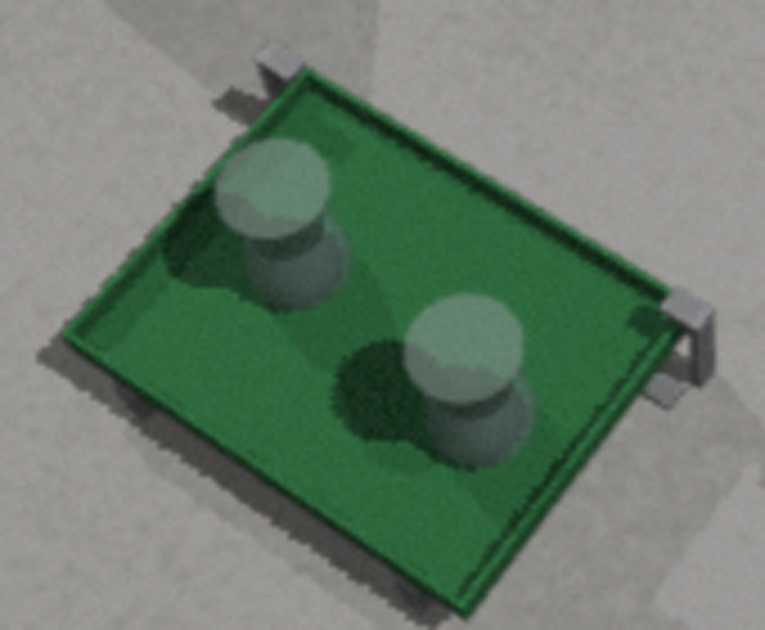

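View pics/c4.png

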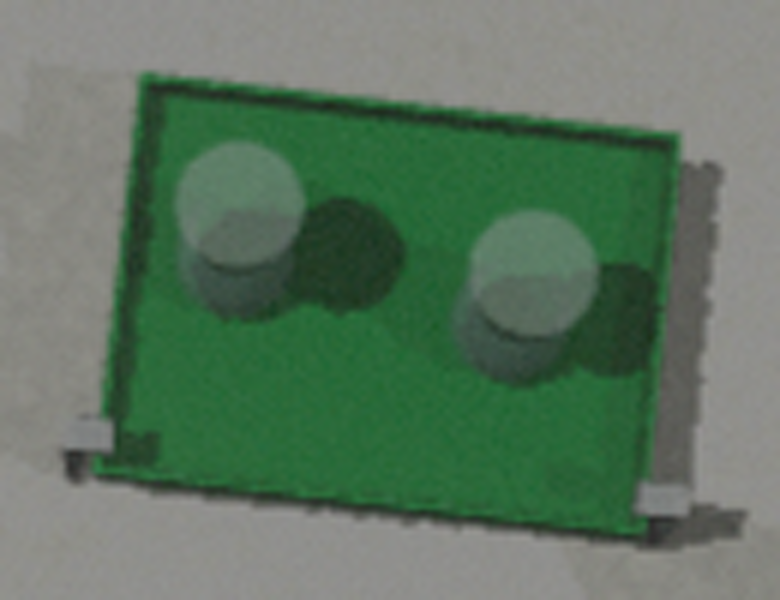

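```bash
cat > h.py <<'E'
from plant import robot, eyes
import cv2,numpy as np
def ray(n,uv,z,cal=None):
    c=cal or eyes.get_calibration(n);K=np.array(c["intrinsics"]);T=np.array(c["T"])
    d=T[:3,:3]@np.linalg.inv(K)@np.array([uv[0],uv[1],1.]);return T[:3,3]+d*(z-T[2,3])/d[2]
def proj(n,p,cal=None):
    c=cal or eyes.get_calibration(n);K=np.array(c["intrinsics"]);T=np.linalg.inv(np.array(c["T"]))
    q=K@(T[:3,:3]@np.asarray(p)+T[:3,3]);return q[:2]/q[2]
E
python3 - <<'E'
from h import *
def up(u,o,k): return ((u[0]+.5)/k-.5+o[0],(u[1]+.5)/k-.5+o[1])
def R(n,pts,o,k):
    return [ray(n,up(p,o,k),z) for p,z in pts]
def wd(n,pts,o,k):
    a,b,c,d=R(n,pts,o,k); nose=(a+b)/2; back=(c+d)/2
    v=(nose-back)[:2];L=np.hypot(*v);v/=L
    print(n,"nose",nose.round(4),"back",back.round(4),"L",L.round(4),"w",np.linalg.norm(a-b).round(4),np.linalg.norm(c-d).round(4),"yaw",np.degrees(np.arctan2(v[1],v[0])).round(2),"grip",(nose[:2]-v*.136).round(4),(back[:2]+v*.02).round(4))
wd("top",[((217,68),.004),((302,88),.004),((85,465),.036),((186,487),.036)],(205,175),7)
wd("scene",[((80,464),.004),((163,526),.004),((388,108),.036),((466,165),.036)],(370,170),7)
# tray corners: rim front ends at z .048, back rim
t=R("top",[((97,470),.048),((645,533),.048),((680,135),.048),((143,75),.048)],(280,60),6)
s=R("scene",[((308,70),.048),((690,300),.048),((467,615),.048),((65,332),.048)],(150,180),4.5)
for n,q in (("top",t),("scene",s)):
    print(n,[x[:2].round(4).tolist() for x in q],[np.linalg.norm(q[i]-q[(i+1)%4]).round(4) for i in range(4)])
E
```

```text
top nose [0.4881 0.2473 0.004 ] back [0.3397 0.2889 0.036 ] L 0.1541 w 0.0334 0.0378 yaw -15.68 grip [0.3571 0.284 ] [0.359  0.2835]
scene nose [0.4898 0.2466 0.004 ] back [0.3403 0.2913 0.036 ] L 0.156 w 0.0333 0.032 yaw -16.64 grip [0.3595 0.2856] [0.3595 0.2856]
top [[0.6034, 0.0983], [0.5692, -0.1371], [0.7455, -0.1608], [0.7788, 0.0736]] [np.float64(0.2379), np.float64(0.1779), np.float64(0.2367), np.float64(0.1771)]
scene [[0.5714, -0.1364], [0.6036, 0.0955], [0.7828, 0.0763], [0.7459, -0.1624]] [np.float64(0.2341), np.float64(0.1803), np.float64(0.2415), np.float64(0.1765)]
```

Both cameras agree within about 2 mm. The wedge grip is near (0.359, 0.285) with the nose at yaw −16°. The tray front faces the robot at yaw about −8°, and the stand origin is near (0.599, −0.022). The brown wedge is the right size. I'll move above it for a close look.

```bash
cat >> h.py <<'E'
def plan(tgt,yaw,show=True):
    "tool down; returns az and tool-frame shift after the turn; also tilt correction"
    s=robot.read_state();R=np.array(s["eef_rot"]);p=np.array(s["tool_pos"])
    y=np.radians(yaw);Rt=np.array([[np.cos(y),np.sin(y),0],[np.sin(y),-np.cos(y),0],[0,0,-1.]])
    rv=cv2.Rodrigues(R.T@Rt)[0].ravel();d=Rt.T@(np.asarray(tgt)-p)
    print("t",s["clock"],"pos",p.round(4),"yaw",np.degrees(np.arctan2(R[1,0],R[0,0])).round(2),"turn",rv.round(4),"shift",d.round(4),"F",np.round(s["contact_force"],2),"open",round(s["opening"],4))
E
python3 -c "
from h import *
plan([.359,.285,.20],164)"
```

```text
t 0.15 pos [0.2637 0.6208 0.2412] yaw 156.98 turn [-0.0018 -0.0004 -0.1225] shift [-0.1842 -0.2965  0.0412] F [-0.06 -0.59  0.19] open 0.0853
```

Emit:
play_rows(series=[0,0,0,0,0,-0.122,1,-0.0184,-0.0297,0.0041,0,0,0,1,-0.0184,-0.0297,0.0041,0,0,0,1,-0.0184,-0.0297,0.0041,0,0,0,1,-0.0184,-0.0297,0.0041,0,0,0,1,-0.0184,-0.0297,0.0041,0,0,0,1,-0.0184,-0.0297,0.0041,0,0,0,1,-0.0184,-0.0297,0.0041,0,0,0,1,-0.0184,-0.0297,0.0041,0,0,0,1,-0.0184,-0.0297,0.0041,0,0,0,1,-0.0184,-0.0297,0.0041,0,0,0,1,0,0,0,0,0,0,1,0,0,0,0,0,0,1])

```text
clock: 1.45
tool_pos: [0.3588, 0.2845, 0.2012]
eef_rot: [[-0.961, 0.278, -0.0], [0.278, 0.961, 0.0], [0.0, 0.0, -1.0]]
contact_force: [-0.7, -0.7, 0.2]
opening: 0.085
```

```bash
python3 - <<'E'
from h import *
plan([.359,.285,.20],164)
im=eyes.capture("wrist");cv2.imwrite("pics/w1.png",im[:,:,::-1])
for d,z in ((.136,.004),(0.022,.036),(-.02,.036)):
  for w in (.017,-.017):
    y=np.radians(-16);u=np.array([np.cos(y),np.sin(y)]);v=np.array([-u[1],u[0]])
    p=np.r_[np.array([.359,.285])+d*u+w*v,z];print(d,w,proj("wrist",p).round(1))
E
```

```text
t 1.45 pos [0.3588 0.2845 0.2012] yaw 163.86 turn [ 0.0002 -0.0004 -0.0025] shift [-0.      0.0005  0.0012] F [-0.7  -0.71  0.19] open 0.085
0.136 0.017 [332.5 280.2]
0.136 -0.017 [305.1 280.3]
0.022 0.017 [335.  201.1]
0.022 -0.017 [301.9 201.2]
-0.02 0.017 [335.6 160.7]
-0.02 -0.017 [301.1 160.8]
```

View pics/w1.png

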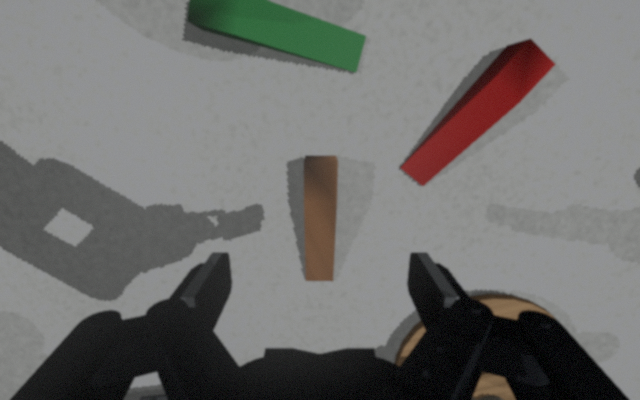

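The wedge is centred below the gripper, with its block end at (320,156) and nose at (319,280). Next I go down and grip.

Emit:
play_rows(series=[0.001,0.001,0.03,0,0,0.01,1,0,0,0.03,0,0,0,1,0,0,0.03,0,0,0,1,0,0,0.03,0,0,0,1,0,0,0.03,0,0,0,1,0,0,0.02,0,0,0,1,0,0,0.01,0,0,0,1,0,0,0.005,0,0,0,1,0,0,0,0,0,0,1,0,0,0,0,0,0,0,0,0,0,0,0,0,0,0,0,0,0,0,0,0,0,0,0,0,0,0,0,0,0,0,0,0,0,0,0,0,0,0,0,0,0,0,0,0,0,0,0,0,0,0,0,0,0,0,0])

```text
clock: 3.2
tool_pos: [0.3589, 0.2866, 0.0172]
eef_rot: [[-0.958, 0.286, 0.001], [0.286, 0.958, 0.001], [-0.001, 0.001, -1.0]]
contact_force: [-0.7, 0.3, 6.0]
opening: 0.033
```

```bash
python3 - <<'E'
from h import *
plan([.45,-.001,.06],172)
im=eyes.capture("wrist");cv2.imwrite("pics/w2.png",im[:,:,::-1])
E
```

```text
t 3.2 pos [0.3589 0.2866 0.0172] yaw 163.39 turn [ 0.0009  0.0012 -0.1503] shift [-0.1303 -0.2721 -0.0428] F [-0.73  0.27  5.97] open 0.033
```

View pics/w2.png

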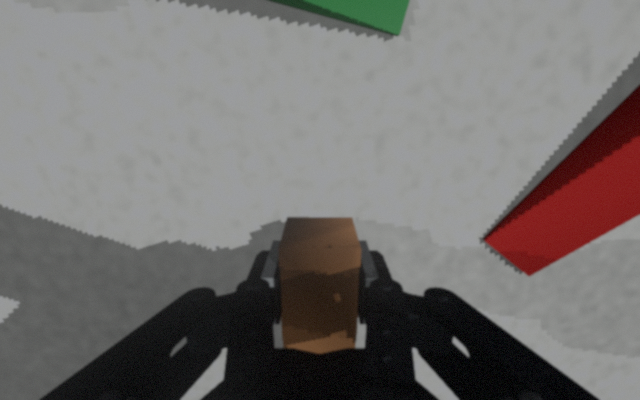

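```bash
python3 - <<'E'
from h import *
s=robot.read_state();R=s["eef_rot"];p=s["tool_pos"]
for d in (-.02,.022):
  for off in (-.004,0,.004):
    q=p-R[:,0]*(d+off);q[2]=.036;print(d,off,proj("wrist",q).round(1))
for n in(.136,):
  q=p-R[:,0]*n;q[2]=.004;print(proj("scene",q),proj("top",q))
E
```

```text
-0.02 -0.004 [317.8 236.7]
-0.02 0 [317.8 245.7]
-0.02 0.004 [317.8 254.4]
0.022 -0.004 [318.  322.4]
0.022 0 [318.  329.8]
0.022 0.004 [318.1 337. ]
[387.43939762 240.22445176] [241.49301116 185.29942314]
```

```bash
python3 - <<'E'
import cv2
s=cv2.imread("pics/w2.png")
cv2.imwrite("pics/c5.png",cv2.convertScaleAbs(cv2.resize(s[200:370,230:410],None,fx=4,fy=4,interpolation=cv2.INTER_CUBIC),alpha=1.5))
E
```

```text
(no output)
```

View pics/c5.png

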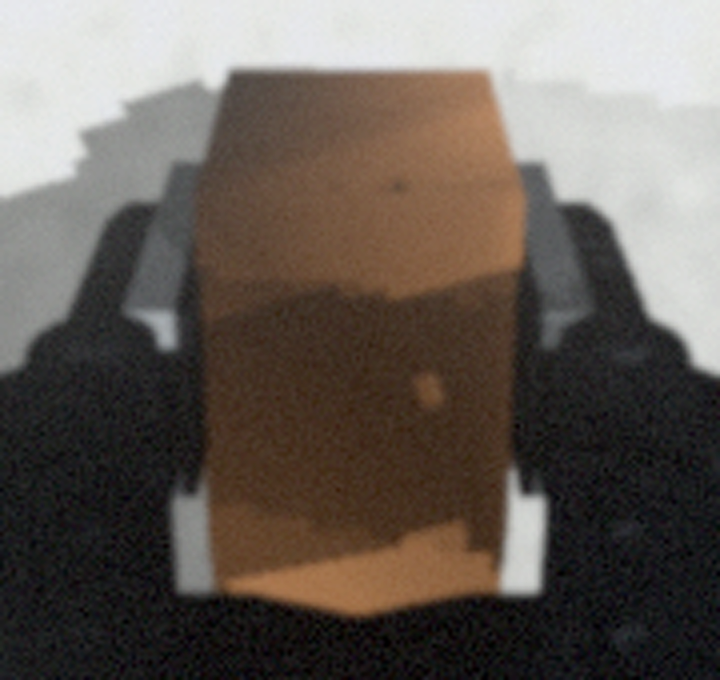

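Emit:
play_rows(series=[0,0,-0.02,0,0,0,0,0,0,-0.03,0,0,0,0,0,0,-0.03,0,0,-0.075,0,0,0,-0.03,0,0,-0.075,0,-0.013,-0.027,0,0,0,0,0,-0.013,-0.027,0,0,0,0,0,-0.013,-0.027,0,0,0,0,0,-0.013,-0.027,0,0,0,0,0,-0.013,-0.027,0,0,0,0,0,-0.013,-0.027,0,0,0,0,0,-0.013,-0.027,0,0,0,0,0,-0.013,-0.027,0,0,0,0,0,-0.01,-0.027,0,0,0,0,0,-0.01,-0.027,0,0,0,0,0,0,0,0,0,0,0,0,0,0,0,0,0,0,0])

```text
clock: 4.85
tool_pos: [0.4425, 0.0014, 0.1255]
eef_rot: [[-0.99, 0.141, -0.002], [0.141, 0.99, 0.001], [0.002, 0.0, -1.0]]
contact_force: [0.2, 0.2, -1.1]
opening: 0.033
```

```bash
python3 - <<'E'
from h import *
plan([.4453,0,.02],172)
im=eyes.capture("wrist");cv2.imwrite("pics/w3.png",im[:,:,::-1])
u=np.array([np.cos(np.radians(-8)),np.sin(np.radians(-8))]);v=np.array([-u[1],u[0]]);o=np.array([.5988,-.0217])
for nm,x,y,z in (("fl",-.012,.12,.048),("fr",-.012,-.12,.048),("postL",0,.131,.066),("postR",0,-.131,.066)):
    print(nm,proj("wrist",np.r_[o+x*u+y*v,z]).round(1),proj("top",np.r_[o+x*u+y*v,z]).round(1))
im=eyes.capture("top");cv2.imwrite("pics/t3.png",im[:,:,::-1])
c=cv2.resize(im[60:240,230:430],None,fx=3.5,fy=3.3,interpolation=cv2.INTER_CUBIC)
cv2.imwrite("pics/t3c.png",c[:,:,::-1])
E
```

```text
t 4.85 pos [0.4425 0.0014 0.1255] yaw 171.89 turn [ 0.0005 -0.002  -0.0019] shift [-0.003  -0.001   0.1055] F [ 0.25  0.16 -1.05] open 0.033
fl [454.2 367.3] [295.6 137.8]
fr [179.8 367.8] [387.7 148. ]
postL [474.7 396.7] [291.6 131.1]
postR [159.1 397.3] [393.9 142.4]
```

View pics/w3.png

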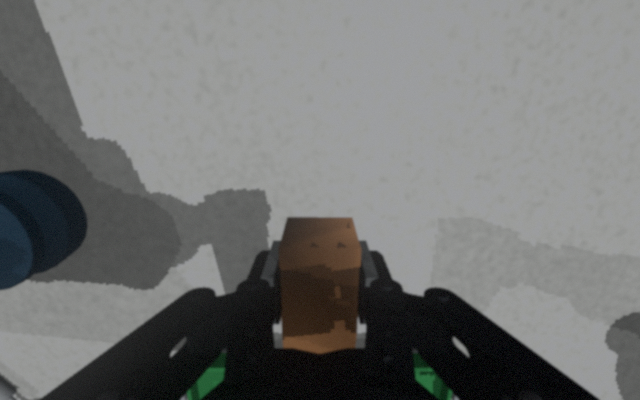

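View pics/t3c.png

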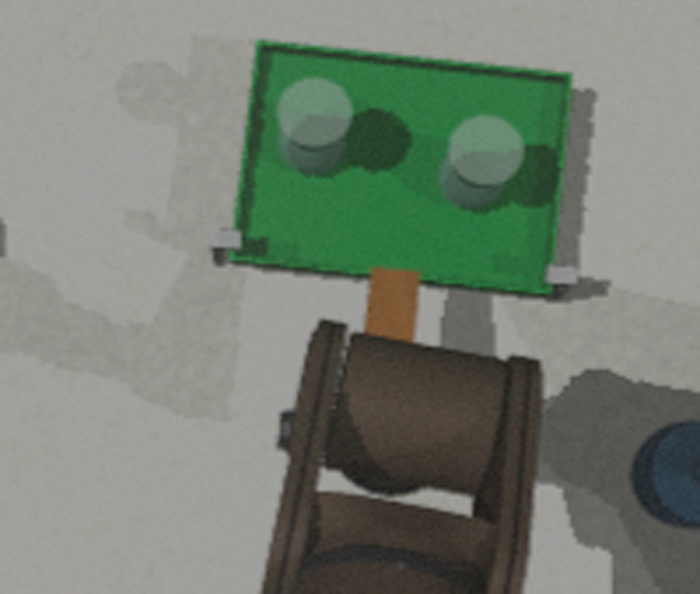

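Emit:
play_rows(series=[0,0,0.02,0,-0.002,-0.002,0,0,0,0.03,0,0,0,0,0,0,0.03,0,0,0,0,0,0,0.02,0,0,0,0,0,0,0.004,0,0,0,0,0,0,0,0,0,0,0,0,0,0,0,0,0,0])

```text
clock: 5.65
tool_pos: [0.4444, 0.0018, 0.0234]
eef_rot: [[-0.991, 0.136, 0.004], [0.136, 0.991, -0.001], [-0.004, -0.0, -1.0]]
contact_force: [0.3, -1.1, -1.0]
opening: 0.0332
```

```bash
python3 - <<'E'
from h import *
plan([.4453,0,.0172],172)
im=eyes.capture("scene")
c=cv2.resize(im[150:330,150:400],None,fx=3,fy=3,interpolation=cv2.INTER_CUBIC)
cv2.imwrite("pics/s4.png",c[:,:,::-1])
E
```

```text
t 5.65 pos [0.4444 0.0018 0.0234] yaw 172.16 turn [-0.0002  0.0041  0.0027] shift [-0.0012 -0.0016  0.0062] F [ 0.35 -1.06 -1.02] open 0.0332
```

View pics/s4.png

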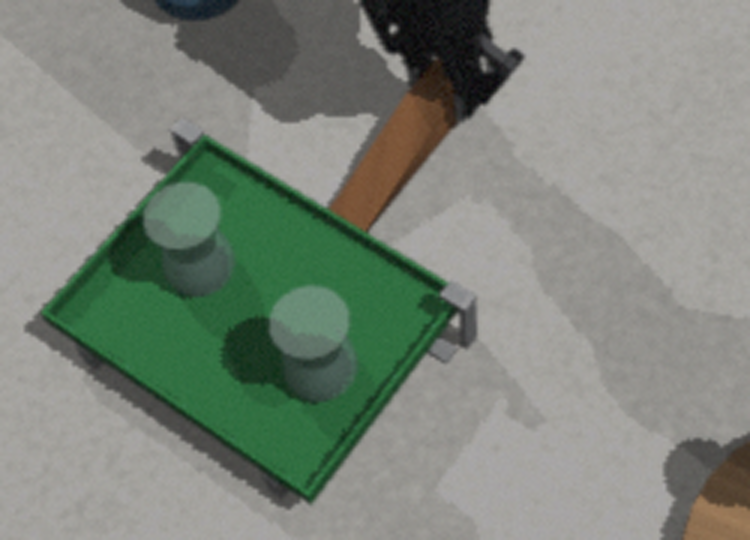

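Emit:
play_rows(series=[0,-0.0015,0.004,0,0.004,0,0,0,0,0.0015,0,0,0,0,0,0,0,0,0,0,0,0,0,0,0,0,0,0])

```text
clock: 6.1
tool_pos: [0.4438, -0.0001, 0.0172]
eef_rot: [[-0.99, 0.138, -0.0], [0.138, 0.99, -0.0], [0.0, -0.0, -1.0]]
contact_force: [0.3, -0.5, -0.6]
opening: 0.0335
```

```bash
python3 - <<'E'
from h import *
plan([.4453,0,.0172],172)
im=eyes.capture("scene")
cal=eyes.get_calibration("scene")
s=robot.read_state();R=s["eef_rot"];p=s["tool_pos"]
k=5;o=(225,150)
c=cv2.resize(im[150:260,225:345],None,fx=k,fy=k,interpolation=cv2.INTER_CUBIC)[:,:,::-1].copy()
def dot(q,col):
    a=proj("scene",q,cal);cv2.circle(c,(int((a[0]+.5-o[0])*k),int((a[1]+.5-o[1])*k)),3,col,-1)
for w in (.017,-.017):
  for d in (.03,.06,.09):
    q=p-R[:,0]*d+R[:,1]*w; q[2]=.004+.28*(.136-d);dot(q,(0,0,255))
u=np.array([np.cos(np.radians(-8)),np.sin(np.radians(-8))]);v=np.array([-u[1],u[0]]);O=np.array([.5988,-.0217])
for y in (-.12,0,.12): dot(np.r_[O-.012*u+y*v,.048],(255,0,0))
for y in (-.131,.131): dot(np.r_[O+y*v,.066],(255,0,255))
cv2.imwrite("pics/s5.png",c)
E
```

```text
t 6.1 pos [ 4.438e-01 -1.000e-04  1.720e-02] yaw 172.09 turn [-0.0001 -0.0005  0.0015] shift [-0.0015  0.0003  0.    ] F [ 0.34 -0.51 -0.58] open 0.0335
```

View pics/s5.png

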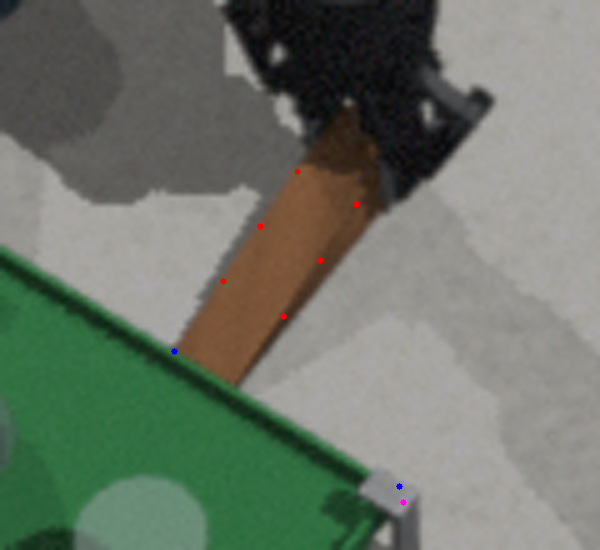

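Emit:
play_rows(series=[0,0,0.0005,0,0,0,0,0,0,0.0005,0,0,0,0,0,0,0,0,0,0,0])

```text
clock: 6.45
tool_pos: [0.4438, -0.0002, 0.0172]
eef_rot: [[-0.991, 0.137, -0.002], [0.137, 0.991, 0.0], [0.002, -0.0, -1.0]]
contact_force: [-4.4, 0.0, 9.7]
opening: 0.0329
```

```bash
python3 - <<'E'
from h import *
plan([.4453,0,.0172],172)
E
```

```text
t 6.45 pos [ 4.438e-01 -2.000e-04  1.720e-02] yaw 172.1 turn [-0.0002 -0.0021  0.0017] shift [-0.0015  0.0004 -0.    ] F [-4.44  0.05  9.73] open 0.0329
```

Emit:
play_rows(series=[0,0,-0.0006,0,0,0,0,-0.004,0,0,0,0,0,0,-0.004,0,0,0,0,0,0,-0.004,0,0,0,0,0,0,-0.004,0,0,0,0,0,0,-0.004,0,0,0,0,0,0,-0.004,0,0,0,0,0,0,-0.004,0,0,0,0,0,0])

```text
clock: 7.25
tool_pos: [0.4711, -0.0037, 0.0172]
eef_rot: [[-0.991, 0.137, -0.003], [0.137, 0.991, 0.0], [0.003, 0.0, -1.0]]
contact_force: [-4.3, 0.6, 9.0]
opening: 0.0332
```

```bash
cat >> h.py <<'E'
def st():
    u=np.array([np.cos(np.radians(-8)),np.sin(np.radians(-8))]);v=np.array([-u[1],u[0]]);O=np.array([.5988,-.0217])
    s=robot.read_state();p=s["tool_pos"];F=s["contact_force"]
    print("t",s["clock"],"x %.4f y %.4f z %.4f"%((p[:2]-O)@u,(p[:2]-O)@v,p[2]),"push %.2f side %.2f Fz %.2f"%(-F[:2]@u,F[:2]@v,F[2]),"yaw",np.degrees(np.arctan2(s["eef_rot"][1,0],s["eef_rot"][0,0])).round(2),"tq",np.round(s["torque"],2))
E
python3 -c "
from h import *
st()"
```

```text
t 7.25 x -0.1290 y 0.0000 z 0.0172 push 4.37 side -0.05 Fz 8.96 yaw 172.12 tq [0.06 0.32 0.02]
```

Emit:
play_rows(series=[0,0,-0.0005,0,0,0,0,-0.0025,0,0,0,0,0,0,-0.0025,0,0,0,0,0,0,-0.0025,0,0,0,0,0,0,-0.0025,0,0,0,0,0,0])

```text
clock: 7.75
tool_pos: [0.4807, -0.0051, 0.0172]
eef_rot: [[-0.991, 0.137, -0.003], [0.137, 0.991, 0.0], [0.003, 0.0, -1.0]]
contact_force: [-3.4, 0.8, 6.4]
opening: 0.033
```

```bash
python3 -c "
from h import *
st()"
```

```text
t 7.75 x -0.1193 y 0.0000 z 0.0172 push 3.44 side 0.31 Fz 6.36 yaw 172.12 tq [-0.01  0.19  0.  ]
```

Emit:
play_rows(series=[0,0,-0.0006,0,0,0,0,-0.0025,0,0,0,0,0,0,-0.0025,0,0,0,0,0,0,-0.0025,0,0,0,0,0,0,-0.0025,0,0,0,0,0,0])

```text
clock: 8.25
tool_pos: [0.4881, -0.006, 0.0172]
eef_rot: [[-0.991, 0.137, -0.011], [0.137, 0.991, 0.002], [0.011, 0.0, -1.0]]
contact_force: [-12.0, 1.0, 12.7]
opening: 0.0334
```

```bash
python3 -c "
from h import *
st()"
```

```text
t 8.25 x -0.1118 y 0.0001 z 0.0172 push 12.02 side -0.66 Fz 12.67 yaw 172.12 tq [ 0.14  1.25 -0.09]
```

Emit:
play_rows(series=[0,0,-0.0005,0,-0.006,0,0,0,0,0,0,0,0,0])

```text
clock: 8.45
tool_pos: [0.4887, -0.0061, 0.0172]
eef_rot: [[-0.991, 0.137, -0.002], [0.137, 0.991, 0.0], [0.002, 0.0, -1.0]]
contact_force: [-5.7, 0.5, 4.0]
opening: 0.0334
```

```bash
python3 - <<'E'
from h import *
st()
print(robot.read_state()["eef_rot"].round(4).tolist())
im=eyes.capture("scene")
c=cv2.resize(im[150:270,220:350],None,fx=5,fy=5,interpolation=cv2.INTER_CUBIC)
cv2.imwrite("pics/s6.png",c[:,:,::-1])
E
```

```text
t 8.45 x -0.1112 y 0.0001 z 0.0172 push 5.69 side -0.29 Fz 3.96 yaw 172.12 tq [ 0.14  0.96 -0.02]
[[-0.9906, 0.1371, -0.0019], [0.1371, 0.9906, 0.0005], [0.0019, 0.0002, -1.0]]
```

View pics/s6.png

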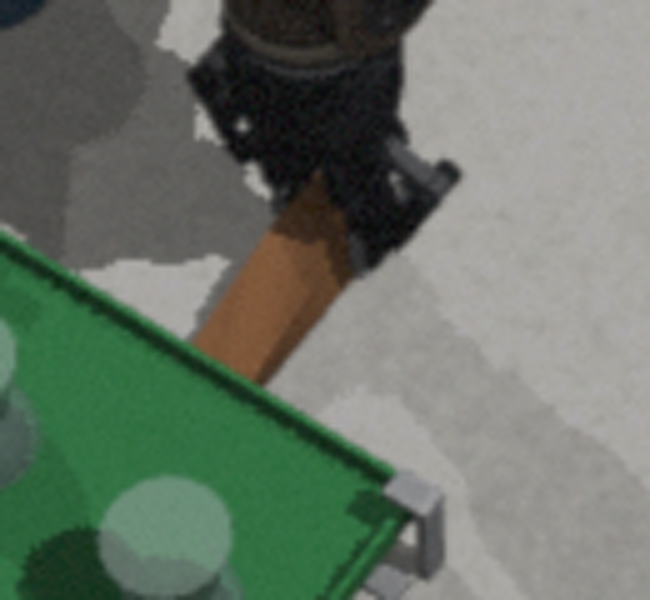

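Emit:
play_rows(series=[-0.001,0,0,0,0,0,0,-0.001,0,0,0,0,0,0,-0.001,0,0,0,0,0,0,-0.001,0,0,0,0,0,0,-0.001,0,0,0,0,0,0,-0.001,0,0,0,0,0,0])

```text
clock: 9.1
tool_pos: [0.4937, -0.0066, 0.0172]
eef_rot: [[-0.991, 0.137, -0.005], [0.137, 0.991, 0.001], [0.005, 0.0, -1.0]]
contact_force: [-8.5, 1.4, 8.1]
opening: 0.0334
```

```bash
python3 - <<'E'
from h import *
st()
print(robot.read_state()["eef_rot"].round(4)[2].tolist())
E
```

```text
t 9.1 x -0.1062 y 0.0003 z 0.0172 push 8.61 side 0.18 Fz 8.12 yaw 172.14 tq [ 0.2   1.37 -0.02]
[0.0051, 0.0004, -1.0]
```

Emit:
play_rows(series=[-0.001,0,-0.0003,0,-0.004,0,0,-0.001,0,-0.0001,0,0,0,0,-0.001,0,0,0,0,0,0,-0.001,0,-0.0001,0,0,0,0,-0.001,0,0,0,0,0,0,-0.001,0,-0.0001,0,0,0,0,-0.001,0,0,0,0,0,0,-0.001,0,0,0,0,0,0])

```text
clock: 9.9
tool_pos: [0.5012, -0.0076, 0.0172]
eef_rot: [[-0.991, 0.137, -0.002], [0.137, 0.991, 0.001], [0.002, 0.001, -1.0]]
contact_force: [-9.0, 1.1, 5.0]
opening: 0.0326
```

```bash
python3 - <<'E'
from h import *
st()
print(robot.read_state()["eef_rot"].round(4)[2].tolist())
E
```

```text
t 9.9 x -0.0986 y 0.0003 z 0.0172 push 9.07 side -0.18 Fz 5.02 yaw 172.13 tq [ 0.16  1.34 -0.01]
[0.0019, 0.0005, -1.0]
```

Emit:
play_rows(series=[-0.001,0,-0.0002,0,-0.002,0,0,-0.001,0,-0.0001,0,0,0,0,-0.001,0,0,0,0,0,0,-0.001,0,-0.0001,0,0,0,0,-0.001,0,0,0,0,0,0,-0.001,0,-0.0001,0,0,0,0,-0.001,0,0,0,0,0,0,-0.001,0,0,0,0,0,0])

```text
clock: 10.7
tool_pos: [0.5089, -0.0087, 0.0172]
eef_rot: [[-0.991, 0.137, -0.0], [0.137, 0.991, 0.001], [0.0, 0.001, -1.0]]
contact_force: [-6.4, 1.2, 1.0]
opening: 0.0333
```

```bash
python3 - <<'E'
from h import *
st()
print(robot.read_state()["eef_rot"].round(4)[2].tolist())
im=eyes.capture("scene")
c=cv2.resize(im[180:330,150:330],None,fx=4,fy=4,interpolation=cv2.INTER_CUBIC)
cv2.imwrite("pics/s7.png",c[:,:,::-1])
E
```

```text
t 10.7 x -0.0909 y 0.0003 z 0.0172 push 6.48 side 0.27 Fz 1.05 yaw 172.13 tq [0.11 1.25 0.05]
[0.0002, 0.0006, -1.0]
```

View pics/s7.png

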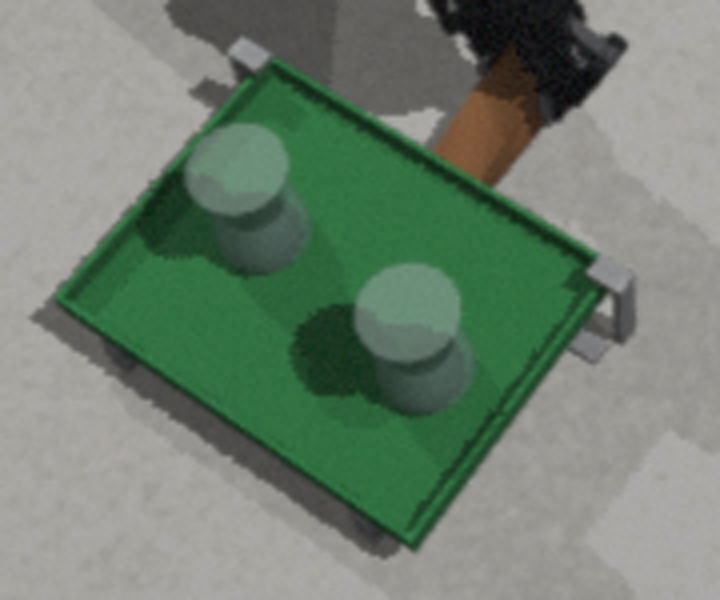

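Emit:
play_rows(series=[-0.001,0,0,0,0,0,0,-0.001,0,-0.0001,0,0,0,0,-0.001,0,0,0,0,0,0,-0.001,0,0,0,0,0,0,-0.001,0,0,0,-0.001,0,0,-0.001,0,0,0,0,0,0])

```text
clock: 11.35
tool_pos: [0.5147, -0.0095, 0.0172]
eef_rot: [[-0.991, 0.137, 0.001], [0.137, 0.991, 0.001], [-0.001, 0.001, -1.0]]
contact_force: [-6.1, 0.9, 0.9]
opening: 0.0333
```

```bash
python3 - <<'E'
from h import *
st()
print(robot.read_state()["eef_rot"].round(4)[2].tolist())
E
```

```text
t 11.35 x -0.0850 y 0.0004 z 0.0172 push 6.13 side 0.01 Fz 0.94 yaw 172.12 tq [0.17 1.28 0.04]
[-0.0007, 0.0006, -1.0]
```

Emit:
play_rows(series=[-0.0005,0,0,0,0,0,0,-0.0005,0,0,0,0,0,0,-0.0005,0,0,0,0,0,0,-0.0005,0,0,0,0,0,0,-0.0005,0,0,0,0,0,0,-0.0005,0,0,0,0,0,0,-0.0005,0,0,0,0,0,0,-0.0005,0,0,0,0,0,0])

```text
clock: 12.15
tool_pos: [0.5187, -0.0101, 0.0172]
eef_rot: [[-0.991, 0.137, 0.001], [0.137, 0.991, 0.001], [-0.001, 0.001, -1.0]]
contact_force: [-5.4, 0.4, 0.2]
opening: 0.0334
```

```bash
python3 - <<'E'
from h import *
st()
print(robot.read_state()["eef_rot"].round(4)[2].tolist())
E
```

```text
t 12.15 x -0.0809 y 0.0004 z 0.0172 push 5.43 side -0.34 Fz 0.19 yaw 172.12 tq [0.16 1.32 0.03]
[-0.0007, 0.0006, -1.0]
```

Emit:
play_rows(series=[-0.0005,0,0,0,0,0,0,-0.0005,0,0,0,0,0,0,-0.0005,0,0,0,0,0,0,-0.0005,0,0,0,0,0,0,-0.0005,0,0,0,0,0,0])

```text
clock: 12.65
tool_pos: [0.5212, -0.0104, 0.0172]
eef_rot: [[-0.991, 0.137, 0.001], [0.137, 0.991, 0.001], [-0.001, 0.001, -1.0]]
contact_force: [-5.6, 1.0, -0.1]
opening: 0.0333
```

```bash
python3 - <<'E'
from h import *
st()
im=eyes.capture("scene")
c=cv2.resize(im[230:280,260:330],None,fx=10,fy=10,interpolation=cv2.INTER_CUBIC)
cv2.imwrite("pics/s8.png",c[:,:,::-1])
E
```

```text
t 12.65 x -0.0784 y 0.0004 z 0.0172 push 5.68 side 0.20 Fz -0.12 yaw 172.12 tq [ 0.15  1.23 -0.  ]
```

View pics/s8.png

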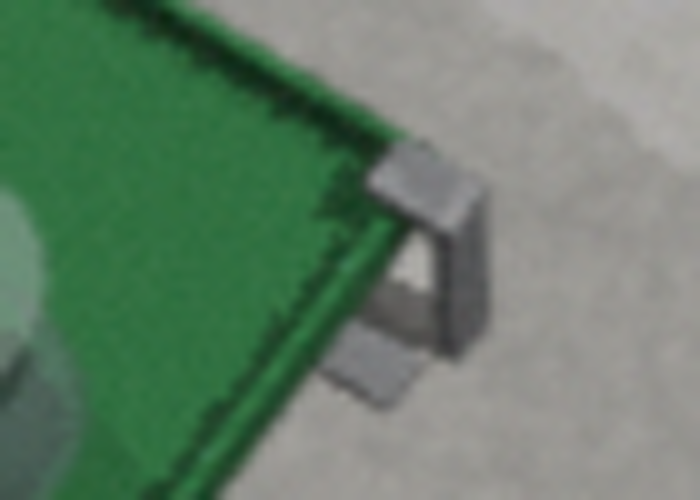

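The rim corner at the right lip is close to the lip's underside but not yet against it. From here I use smaller steps.

Emit:
play_rows(series=[-0.0004,0,0,0,0,0,0,-0.0004,0,0,0,0,0,0,-0.0004,0,0,0,0,0,0])

```text
clock: 13.0
tool_pos: [0.5224, -0.0106, 0.0172]
eef_rot: [[-0.991, 0.137, 0.001], [0.137, 0.991, 0.0], [-0.001, 0.001, -1.0]]
contact_force: [-6.2, 1.0, -0.4]
opening: 0.0332
```

Emit:
play_rows(series=[-0.0004,0,0,0,0,0,0,-0.0004,0,0,0,0,0,0,-0.0004,0,0,0,0,0,0])

```text
clock: 13.3
tool_pos: [0.5236, -0.0108, 0.0172]
eef_rot: [[-0.991, 0.137, 0.001], [0.137, 0.991, 0.0], [-0.001, 0.001, -1.0]]
contact_force: [-6.4, 1.3, -0.4]
opening: 0.0332
```

Emit:
play_rows(series=[-0.0004,0,0,0,0,0,0,-0.0004,0,0,0,0,0,0,-0.0004,0,0,0,0,0,0])

```text
clock: 13.6
tool_pos: [0.5248, -0.0109, 0.0172]
eef_rot: [[-0.991, 0.137, 0.001], [0.137, 0.991, 0.001], [-0.001, 0.001, -1.0]]
contact_force: [-6.4, 0.4, -0.7]
opening: 0.0325
```

Emit:
play_rows(series=[-0.0004,0,0,0,0,0,0,-0.0004,0,0,0,0,0,0,-0.0004,0,0,0,0,0,0])

```text
clock: 13.9
tool_pos: [0.5259, -0.0111, 0.0172]
eef_rot: [[-0.991, 0.137, 0.001], [0.137, 0.991, 0.0], [-0.001, 0.001, -1.0]]
contact_force: [-4.2, 1.0, 0.2]
opening: 0.0332
```

Emit:
play_rows(series=[-0.0004,0,0,0,0,0,0,-0.0004,0,0,0,0,0,0,-0.0004,0,0,0,0,0,0])

```text
clock: 14.2
tool_pos: [0.5271, -0.0112, 0.0172]
eef_rot: [[-0.991, 0.137, 0.001], [0.137, 0.991, 0.0], [-0.001, 0.001, -1.0]]
contact_force: [-5.8, 0.4, -1.5]
opening: 0.0334
```

Emit:
play_rows(series=[-0.0004,0,0.0001,0,0,0,0,-0.0004,0,0,0,0,0,0,-0.0004,0,0,0,0,0,0])

```text
clock: 14.5
tool_pos: [0.5284, -0.0114, 0.0172]
eef_rot: [[-0.991, 0.137, 0.001], [0.137, 0.991, 0.0], [-0.001, 0.001, -1.0]]
contact_force: [-5.4, 1.5, -0.4]
opening: 0.033
```

Emit:
play_rows(series=[-0.0004,0,0,0,0,0,0,-0.0004,0,0,0,0,0,0,-0.0004,0,0,0,0,0,0])

```text
clock: 14.8
tool_pos: [0.5292, -0.0115, 0.0172]
eef_rot: [[-0.991, 0.137, -0.0], [0.137, 0.991, 0.001], [0.0, 0.001, -1.0]]
contact_force: [-6.8, 0.5, 2.0]
opening: 0.0335
```

```bash
python3 - <<'E'
from h import *
st()
im=eyes.capture("scene")
c=cv2.resize(im[230:280,260:330],None,fx=10,fy=10,interpolation=cv2.INTER_CUBIC)
cv2.imwrite("pics/s9.png",c[:,:,::-1])
E
```

```text
t 14.8 x -0.0703 y 0.0004 z 0.0172 push 6.76 side -0.46 Fz 1.98 yaw 172.13 tq [ 0.15  1.43 -0.04]
```

View pics/s9.png

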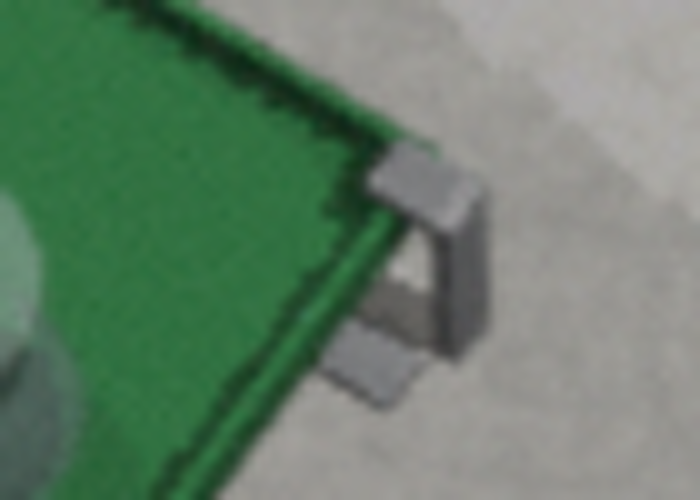

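Emit:
play_rows(series=[-0.0003,0,0,0,0,0,0,0,0,0,0,0,0,0])

```text
clock: 15.05
tool_pos: [0.5293, -0.0115, 0.0172]
eef_rot: [[-0.991, 0.137, -0.001], [0.137, 0.991, 0.001], [0.001, 0.001, -1.0]]
contact_force: [-7.6, 1.3, 1.1]
opening: 0.0332
```

Emit:
play_rows(series=[-0.0003,0,0,0,0,0,0,0,0,0,0,0,0,0])

```text
clock: 15.25
tool_pos: [0.5293, -0.0115, 0.0172]
eef_rot: [[-0.991, 0.137, -0.001], [0.137, 0.991, 0.001], [0.002, 0.001, -1.0]]
contact_force: [-10.2, 0.9, 3.5]
opening: 0.0333
```

```bash
python3 -c "
from h import *
st()"
```

```text
t 15.25 x -0.0702 y 0.0004 z 0.0172 push 10.25 side -0.51 Fz 3.55 yaw 172.13 tq [ 0.17  1.5  -0.08]
```

The wedge has stalled at x −0.0702 and the push is climbing, so it is at the stop. I'll take off the downward load before judging the rest.

Emit:
play_rows(series=[0,0,-0.0003,0,-0.001,0,0,0,0,0,0,0,0,0])

```text
clock: 15.45
tool_pos: [0.5293, -0.0115, 0.0172]
eef_rot: [[-0.991, 0.137, -0.0], [0.137, 0.991, 0.001], [0.0, 0.001, -1.0]]
contact_force: [-7.5, -0.1, 1.4]
opening: 0.0335
```

```bash
python3 -c "
from h import *
st()"
```

```text
t 15.45 x -0.0702 y 0.0004 z 0.0172 push 7.43 side -1.12 Fz 1.36 yaw 172.13 tq [0.18 1.38 0.01]
```

Emit:
play_rows(series=[-0.0004,0,-0.0001,0,-0.0005,0,0,0,0,0,0,0,0,0])

```text
clock: 15.65
tool_pos: [0.5293, -0.0115, 0.0172]
eef_rot: [[-0.991, 0.137, -0.001], [0.137, 0.991, 0.001], [0.001, 0.001, -1.0]]
contact_force: [-8.0, 0.9, 0.6]
opening: 0.0332
```

Emit:
play_rows(series=[-0.0003,0,0,0,-0.0005,0,0,0,0,0,0,0,0,0])

```text
clock: 15.85
tool_pos: [0.5294, -0.0115, 0.0172]
eef_rot: [[-0.991, 0.137, -0.001], [0.137, 0.991, 0.001], [0.001, 0.001, -1.0]]
contact_force: [-9.5, 0.8, 2.2]
opening: 0.0331
```

```bash
python3 -c "
from h import *
st()
print(robot.read_state()['tool_pos'])"
```

```text
t 15.85 x -0.0702 y 0.0004 z 0.0172 push 9.55 side -0.52 Fz 2.19 yaw 172.13 tq [ 0.16  1.65 -0.02]
[ 0.52936608 -0.0115473   0.01719059]
```

Emit:
play_rows(series=[-0.0004,0,-0.0001,0,-0.0005,0,0,0,0,0,0,0,0,0])

```text
clock: 16.05
tool_pos: [0.5294, -0.0115, 0.0172]
eef_rot: [[-0.991, 0.137, -0.001], [0.137, 0.991, 0.001], [0.002, 0.001, -1.0]]
contact_force: [-9.9, 1.0, 3.2]
opening: 0.0331
```

Emit:
play_rows(series=[-0.0003,0,-0.0001,0,-0.0005,0,0,0,0,0,0,0,0,0])

```text
clock: 16.25
tool_pos: [0.5294, -0.0115, 0.0172]
eef_rot: [[-0.991, 0.137, -0.002], [0.137, 0.991, 0.001], [0.002, 0.001, -1.0]]
contact_force: [-10.4, -0.4, 4.2]
opening: 0.0332
```

```bash
python3 -c "
from h import *
st()
print(robot.read_state()['tool_pos'])"
```

```text
t 16.25 x -0.0701 y 0.0004 z 0.0172 push 10.23 side -1.81 Fz 4.17 yaw 172.14 tq [ 0.15  1.77 -0.03]
[ 0.52941653 -0.0115428   0.01721002]
```

Emit:
play_rows(series=[-0.0003,0,-0.0003,0,-0.002,0,0,0,0,0,0,0,0,0])

```text
clock: 16.45
tool_pos: [0.5294, -0.0115, 0.0172]
eef_rot: [[-0.991, 0.137, -0.0], [0.137, 0.991, 0.001], [0.0, 0.001, -1.0]]
contact_force: [-9.8, 0.3, 0.3]
opening: 0.0332
```

Emit:
play_rows(series=[-0.0004,0,-0.0001,0,-0.001,0,0,0,0,0,0,0,0,0])

```text
clock: 16.65
tool_pos: [0.5295, -0.0116, 0.0172]
eef_rot: [[-0.991, 0.137, -0.0], [0.137, 0.991, 0.001], [0.0, 0.001, -1.0]]
contact_force: [-10.4, 1.1, 3.1]
opening: 0.0332
```

```bash
python3 -c "
from h import *
st()
print(robot.read_state()['tool_pos'])"
```

```text
t 16.65 x -0.0701 y 0.0004 z 0.0172 push 10.48 side -0.38 Fz 3.10 yaw 172.13 tq [ 0.14  1.94 -0.08]
[ 0.52946714 -0.01155185  0.01719988]
```

```bash
cat >> h.py <<'E'
def avg(n=8):
    L=[];u=np.array([np.cos(np.radians(-8)),np.sin(np.radians(-8)),0])
    for i in range(n):
        eyes.capture("top");s=robot.read_state();L.append(np.r_[-s["contact_force"]@u,s["contact_force"][2],s["tool_pos"]])
    L=np.array(L);print("t",s["clock"],"push %.2f+-%.2f Fz %.2f+-%.2f"%(L[:,0].mean(),L[:,0].std(),L[:,1].mean(),L[:,1].std()),"pos",L[:,2:].mean(0).round(5))
E
python3 -c "
from h import *
avg()"
```

```text
t 17.05 push 11.22+-0.35 Fz 2.30+-0.26 pos [ 0.52945 -0.01153  0.01719]
```

Emit:
play_rows(series=[-0.0004,0,-0.0001,0,-0.001,0,0,0,0,0,0,0,0,0])

```text
clock: 17.25
tool_pos: [0.5295, -0.0115, 0.0172]
eef_rot: [[-0.991, 0.137, -0.0], [0.137, 0.991, 0.001], [0.0, 0.001, -1.0]]
contact_force: [-11.1, 0.4, 2.4]
opening: 0.033
```

```bash
python3 -c "
from h import *
avg()"
```

```text
t 17.65 push 12.19+-0.49 Fz 2.42+-0.40 pos [ 0.52952 -0.01154  0.0172 ]
```

Emit:
play_rows(series=[-0.0005,0,-0.0001,0,-0.001,0,0,0,0,0,0,0,0,0])

```text
clock: 17.85
tool_pos: [0.5296, -0.0115, 0.0172]
eef_rot: [[-0.991, 0.137, -0.001], [0.137, 0.991, 0.001], [0.001, 0.001, -1.0]]
contact_force: [-12.5, 0.3, 4.0]
opening: 0.0331
```

```bash
python3 -c "
from h import *
avg()"
```

```text
t 18.25 push 12.78+-0.47 Fz 3.21+-0.32 pos [ 0.52957 -0.01154  0.0172 ]
```

Emit:
play_rows(series=[-0.0005,0,-0.0002,0,-0.001,0,0,0,0,0,0,0,0,0])

```text
clock: 18.45
tool_pos: [0.5296, -0.0115, 0.0172]
eef_rot: [[-0.991, 0.137, -0.001], [0.137, 0.991, 0.001], [0.001, 0.001, -1.0]]
contact_force: [-13.7, 0.5, 3.9]
opening: 0.0334
```

```bash
python3 -c "
from h import *
avg()"
```

```text
t 18.85 push 13.57+-0.45 Fz 3.44+-0.64 pos [ 0.52961 -0.01153  0.01719]
```

Emit:
play_rows(series=[0.0006,0,0,0,0.001,0,0,0,0,0,0,0,0,0])

```text
clock: 19.05
tool_pos: [0.5296, -0.0115, 0.0172]
eef_rot: [[-0.991, 0.137, 0.0], [0.137, 0.991, 0.001], [-0.0, 0.001, -1.0]]
contact_force: [-12.3, 0.5, 1.5]
opening: 0.0335
```

```bash
python3 -c "
from h import *
avg(4);st()"
```

```text
t 19.25 push 11.96+-0.43 Fz 1.36+-0.37 pos [ 0.52962 -0.01155  0.01721]
t 19.25 x -0.0699 y 0.0004 z 0.0172 push 12.66 side -1.41 Fz 1.73 yaw 172.14 tq [ 0.14  2.05 -0.02]
```

Emit:
play_rows(series=[0.0005,0,0.0001,0,0,0,0,0.0005,0,0,0,0,0,0,0.0005,0,0,0,0,0,0,0,0,0,0,0,0,0])

```text
clock: 19.65
tool_pos: [0.5296, -0.0115, 0.0172]
eef_rot: [[-0.991, 0.137, 0.005], [0.137, 0.991, 0.0], [-0.004, 0.001, -1.0]]
contact_force: [-5.9, 1.2, -2.5]
opening: 0.033
```

```bash
python3 -c "
from h import *
avg(4);st()"
```

```text
t 19.85 push 7.06+-0.40 Fz -2.33+-0.31 pos [ 0.52963 -0.01155  0.01722]
t 19.85 x -0.0699 y 0.0004 z 0.0172 push 7.39 side -0.14 Fz -2.81 yaw 172.13 tq [0.14 1.51 0.01]
```

Emit:
play_rows(series=[0.0004,0,0.0004,0,0.004,0,0,0.0004,0,0,0,0,0,0,0,0,0,0,0,0,0])

```text
clock: 20.15
tool_pos: [0.5296, -0.0116, 0.0172]
eef_rot: [[-0.991, 0.137, 0.003], [0.137, 0.991, 0.0], [-0.002, 0.001, -1.0]]
contact_force: [-6.0, 1.2, -1.9]
opening: 0.0329
```

```bash
python3 -c "
from h import *
avg(4);st();print(robot.read_state()['eef_rot'][2])"
```

```text
t 20.35 push 6.69+-0.32 Fz -2.04+-0.10 pos [ 0.52961 -0.01154  0.01722]
t 20.35 x -0.0699 y 0.0004 z 0.0172 push 7.10 side -0.21 Fz -2.16 yaw 172.14 tq [ 0.14  1.2  -0.01]
[-2.48122798e-03  6.07467941e-04 -9.99996737e-01]
```

Emit:
play_rows(series=[0.0004,0,0.0004,0,0.003,0,0,0.0004,0,0,0,0,0,0,0,0,0,0,0,0,0])

```text
clock: 20.65
tool_pos: [0.5296, -0.0115, 0.0172]
eef_rot: [[-0.991, 0.137, 0.002], [0.137, 0.991, 0.0], [-0.002, 0.001, -1.0]]
contact_force: [-6.0, -1.0, -2.4]
opening: 0.0334
```

```bash
python3 -c "
from h import *
avg(4);st();print(robot.read_state()['eef_rot'][2])"
```

```text
t 20.85 push 5.47+-0.56 Fz -2.31+-0.60 pos [ 0.5296  -0.01154  0.01722]
t 20.85 x -0.0699 y 0.0004 z 0.0172 push 4.86 side -0.37 Fz -3.16 yaw 172.13 tq [ 0.13  1.04 -0.02]
[-1.51946636e-03  6.18556317e-04 -9.99998654e-01]
```

Emit:
play_rows(series=[0.0002,0,0.0003,0,0.001,0,0,0,0,0,0,0,0,0.4,0,0,0,0,0,0,0.43,0,0,0,0,0,0,0.47,0,0,0,0,0,0,0.6,0,0,0,0,0,0,0.7,0,0,0,0,0,0,0.7,0,0,0,0,0,0,0.7])

```text
clock: 21.65
tool_pos: [0.5336, -0.0125, 0.0197]
eef_rot: [[-0.99, 0.137, 0.011], [0.137, 0.991, -0.002], [-0.011, -0.0, -1.0]]
contact_force: [-0.4, -0.5, 0.1]
opening: 0.06
```

```bash
python3 - <<'E'
from h import *
st()
im=eyes.capture("wrist");cv2.imwrite("pics/w8.png",im[:,:,::-1])
E
```

```text
t 21.65 x -0.0659 y 0.0001 z 0.0197 push 0.36 side -0.53 Fz 0.08 yaw 172.11 tq [-0.02 -0.03  0.01]
```

View pics/w8.png

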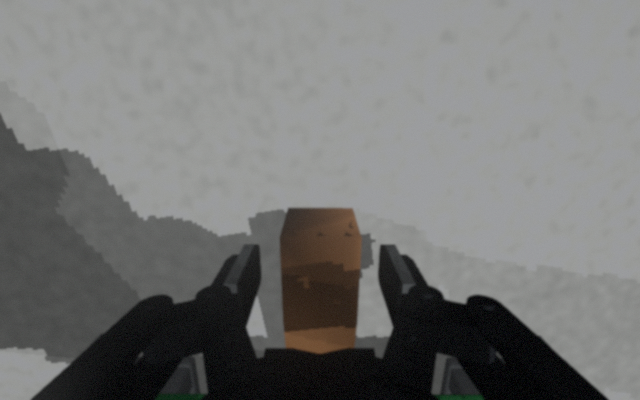

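Emit:
play_rows(series=[0,0,-0.01,0,0,0,0.8,0,0,-0.02,0,0,0,0.8,0.01,0,-0.03,0,0,0,0.8,0.01,0,-0.04,0,0,0,0.8,0.01,0,-0.04,0,0,0,0.8,0.01,0,-0.04,0,0,0,0.8,0,0,0,0,0,0,0.8,0,0,0,0,0,0,0.8])

```text
clock: 22.5
tool_pos: [0.4924, -0.0067, 0.2011]
eef_rot: [[-0.99, 0.137, 0.015], [0.137, 0.991, -0.002], [-0.015, -0.0, -1.0]]
contact_force: [0.2, 0.3, 0.3]
opening: 0.0685
```

```bash
python3 - <<'E'
from h import *
st()
im=eyes.capture("wrist");cv2.imwrite("pics/w9.png",im[:,:,::-1])
cal=eyes.get_calibration("wrist")
W=np.array([.5296,-.0115]);u=np.array([np.cos(np.radians(-7.9)),np.sin(np.radians(-7.9))]);v=np.array([-u[1],u[0]])
for d in(-.02,.022):
  for w in(.017,-.017): print(d,w,proj("wrist",np.r_[W+d*u+w*v,.036],cal).round(1))
im=eyes.capture("scene")
c=cv2.resize(im[170:330,150:340],None,fx=4,fy=3.7,interpolation=cv2.INTER_CUBIC)
cv2.imwrite("pics/s10.png",c[:,:,::-1])
E
```

```text
t 22.5 x -0.1074 y 0.0000 z 0.2011 push -0.15 side 0.29 Fz 0.32 yaw 172.11 tq [-0.03 -0.03 -0.04]
-0.02 0.017 [335.8 196.3]
-0.02 -0.017 [302.3 196.3]
0.022 0.017 [335.2 234. ]
0.022 -0.017 [303.1 234. ]
```

View pics/w9.png

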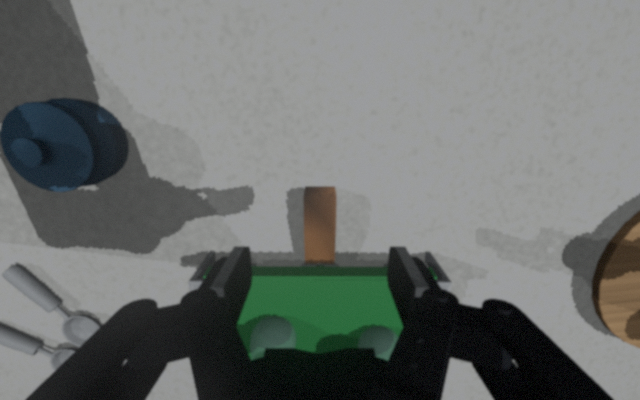

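View pics/s10.png

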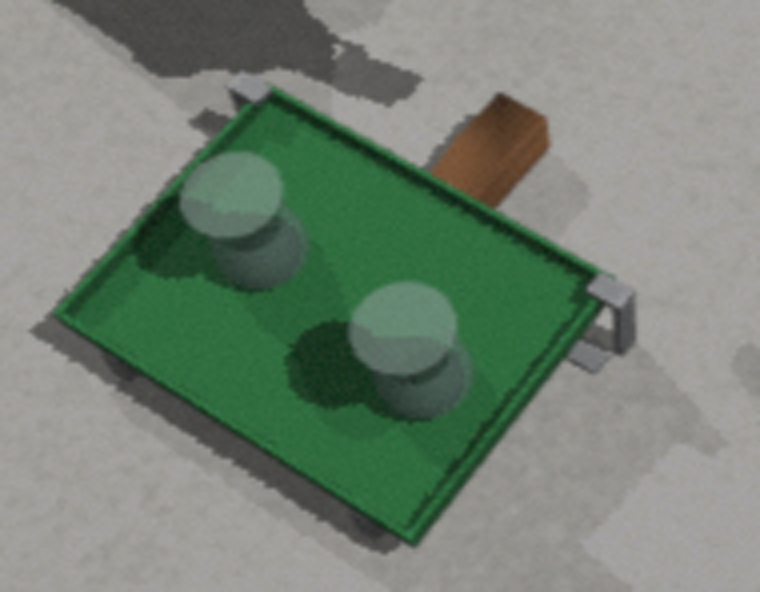

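```bash
python3 - <<'E'
from h import *
im=eyes.capture("scene")[:,:,::-1].copy();cv2.imwrite("pics/s11full.png",im)
c=cv2.resize(im[230:280,260:330],None,fx=10,fy=10,interpolation=cv2.INTER_CUBIC)
for f in("s8","s9"):
    o=cv2.imread(f"pics/{f}.png")
    # front rim profile: columns through the rim left of post
    for col in (150,220,300):
        a=o[:,col,1].astype(float)-o[:,col,2];b=c[:,col,1].astype(float)-c[:,col,2]
        g=lambda q:np.argmax(q>25)
        print(f,col,g(a),g(b))
s0=cv2.imread("pics/scene0.png")
# predicted rim mid px at level / raised
u=np.array([np.cos(np.radians(-8)),np.sin(np.radians(-8))]);O=np.array([.5988,-.0217])
for z in(.048,.0598,.0607): print(z,proj("scene",np.r_[O-.012*u,z]).round(2))
cv2.imwrite("pics/s11.png",c)
E
```

```text
s8 150 0 0
s8 220 21 18
s8 300 69 68
s9 150 7 0
s9 220 18 18
s9 300 69 68
0.048 [259.4  219.74]
0.0598 [258.84 217.05]
0.0607 [258.8  216.84]
```

View pics/s11.png

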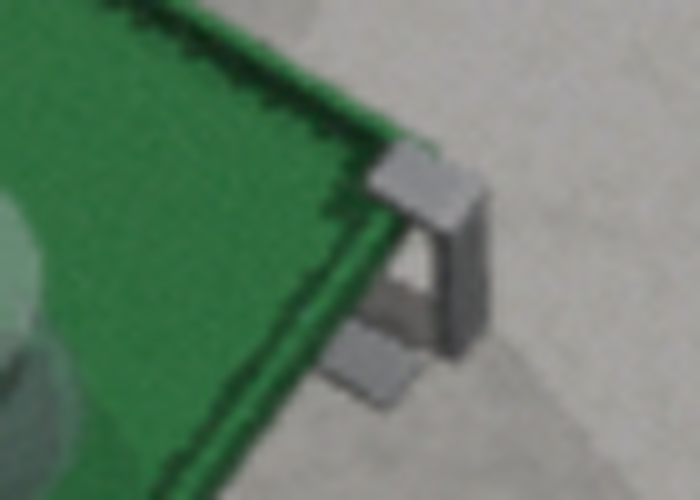

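The wedge stayed put and the tray is up. The push was only about 6 N over the steady value, and tray weight and friction estimates put the pressing force near 8–9 N, too close to the lower limit. I'll nudge the wedge's rear face with closed fingers, which gives a clean push reading, to about 7.5–8 N over.

Emit:
play_rows(series=[0.024,0,0,0,0.015,0,0,0.004,0,0,0,0,0,0,0,0,0.03,0,0,0,0,0,0,0.04,0,0,0,0,0,0,0.04,0,0,0,0,0,0,0.03,0,0,0,0,0,0,0.025,0,0,0,0,0,0,0.012,0,0,0,0,0,0,0,0,0,0,0,0,0,0,0,0,0,0])

```text
clock: 23.65
tool_pos: [0.4641, -0.0029, 0.0224]
eef_rot: [[-0.991, 0.137, -0.003], [0.137, 0.991, 0.0], [0.003, -0.0, -1.0]]
contact_force: [0.3, -0.4, 0.0]
opening: 0.0003
```

```bash
python3 - <<'E'
from h import *
st()
avg(4)
print(robot.read_state()["eef_rot"][2],robot.read_state()["opening"])
im=eyes.capture("wrist");cv2.imwrite("pics/w12.png",im[:,:,::-1])
E
```

```text
t 23.65 x -0.1360 y -0.0001 z 0.0224 push -0.40 side -0.33 Fz 0.04 yaw 172.1 tq [ 0.01  0.02 -0.01]
t 23.85 push -0.03+-0.22 Fz 0.26+-0.41 pos [ 0.46473 -0.00302  0.02328]
[ 9.31948547e-04 -2.69723637e-04 -9.99999529e-01] 0.000167876604493753
```

View pics/w12.png

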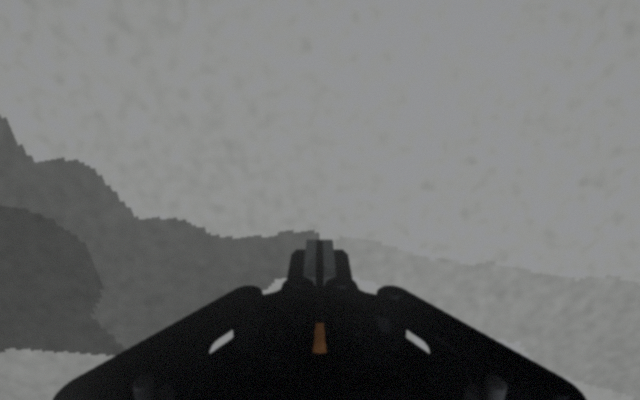

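Emit:
play_rows(series=[-0.003,0,0.005,0,0,0,0,-0.003,0,0,0,0,0,0,-0.003,0,0,0,0,0,0,-0.003,0,0,0,0,0,0,-0.003,0,0,0,0,0,0,-0.003,0,0,0,0,0,0,-0.003,0,0,0,0,0,0,-0.003,0,0,0,0,0,0,-0.003,0,0,0,0,0,0])

```text
clock: 24.8
tool_pos: [0.4904, -0.0065, 0.0168]
eef_rot: [[-0.991, 0.137, -0.004], [0.137, 0.991, 0.001], [0.004, -0.0, -1.0]]
contact_force: [0.5, -0.3, -0.3]
opening: 0.0003
```

Emit:
play_rows(series=[-0.001,0,0,0,0,0,0,-0.001,0,0,0,0,0,0,-0.001,0,0,0,0,0,0])

```text
clock: 25.1
tool_pos: [0.4931, -0.0068, 0.0167]
eef_rot: [[-0.991, 0.137, -0.004], [0.137, 0.991, 0.001], [0.004, 0.0, -1.0]]
contact_force: [0.1, -0.0, -0.2]
opening: 0.0005
```

Emit:
play_rows(series=[-0.001,0,0,0,0,0,0,-0.001,0,0,0,0,0,0,0,0,0,0,0,0,0])

```text
clock: 25.4
tool_pos: [0.4952, -0.0072, 0.0168]
eef_rot: [[-0.991, 0.137, -0.004], [0.137, 0.991, 0.001], [0.004, -0.0, -1.0]]
contact_force: [0.8, -0.0, -0.4]
opening: 0.0002
```

```bash
python3 - <<'E'
from h import *
st()
avg(4)
E
```

```text
t 25.4 x -0.1046 y -0.0000 z 0.0168 push -0.78 side 0.11 Fz -0.44 yaw 172.1 tq [-0.02 -0.03 -0.04]
t 25.6 push 0.30+-0.34 Fz -0.18+-0.50 pos [ 0.49508 -0.00713  0.01679]
```

Emit:
play_rows(series=[-0.001,0,0,0,0,0,0,-0.001,0,0,0,0,0,0,0,0,0,0,0,0,0])

```text
clock: 25.9
tool_pos: [0.4973, -0.0075, 0.0168]
eef_rot: [[-0.991, 0.137, -0.004], [0.137, 0.991, 0.001], [0.004, -0.0, -1.0]]
contact_force: [-0.6, -0.4, -0.0]
opening: 0.0003
```

Emit:
play_rows(series=[-0.001,0,0,0,0,0,0,-0.0005,0,0,0,0,0,0,0,0,0,0,0,0,0])

```text
clock: 26.2
tool_pos: [0.4987, -0.0076, 0.0168]
eef_rot: [[-0.991, 0.137, -0.004], [0.137, 0.991, 0.001], [0.004, -0.0, -1.0]]
contact_force: [-0.7, 0.3, 0.6]
opening: -0.0001
```

Emit:
play_rows(series=[-0.0005,0,0,0,0,0,0,-0.0005,0,0,0,0,0,0,0,0,0,0,0,0,0])

```text
clock: 26.5
tool_pos: [0.4995, -0.0077, 0.0167]
eef_rot: [[-0.991, 0.137, -0.004], [0.137, 0.991, 0.001], [0.004, 0.0, -1.0]]
contact_force: [0.0, 0.2, 0.1]
opening: -0.0004
```

```bash
python3 - <<'E'
from h import *
st()
avg(4)
E
```

```text
t 26.5 x -0.1003 y 0.0000 z 0.0167 push 0.02 side 0.19 Fz 0.12 yaw 172.1 tq [-0.02  0.    0.02]
t 26.7 push 0.13+-0.18 Fz 0.00+-0.55 pos [ 0.4995  -0.00774  0.01673]
```

Emit:
play_rows(series=[-0.0005,0,0,0,0,0,0,-0.0005,0,0,0,0,0,0,0,0,0,0,0,0,0])

```text
clock: 27.0
tool_pos: [0.4995, -0.0077, 0.0164]
eef_rot: [[-0.991, 0.137, -0.007], [0.137, 0.991, 0.001], [0.007, 0.0, -1.0]]
contact_force: [-4.4, 1.7, 2.5]
opening: 0.0002
```

Emit:
play_rows(series=[-0.0005,0,0,0,0,0,0,-0.0005,0,0,0,0,0,0,0,0,0,0,0,0,0])

```text
clock: 27.3
tool_pos: [0.4995, -0.0076, 0.0162]
eef_rot: [[-0.991, 0.137, -0.009], [0.137, 0.991, 0.001], [0.01, 0.0, -1.0]]
contact_force: [-6.3, -0.1, 3.5]
opening: 0.0001
```

Emit:
play_rows(series=[-0.0005,0,0,0,0,0,0,-0.0005,0,0,0,0,0,0,0,0,0,0,0,0,0])

```text
clock: 27.6
tool_pos: [0.4995, -0.0076, 0.0158]
eef_rot: [[-0.991, 0.137, -0.012], [0.137, 0.991, 0.002], [0.012, 0.0, -1.0]]
contact_force: [-9.8, 0.0, 6.0]
opening: -0.0002
```

```bash
python3 - <<'E'
from h import *
st()
avg(4)
E
```

```text
t 27.6 x -0.1003 y 0.0002 z 0.0158 push 9.68 side -1.34 Fz 5.96 yaw 172.13 tq [ 0.03  1.35 -0.01]
t 27.8 push 9.36+-0.57 Fz 5.21+-0.16 pos [ 0.49948 -0.00758  0.01585]
```

Emit:
play_rows(series=[0,0,-0.0005,0,-0.004,0,0,0,0,0,0,0,0,0])

```text
clock: 28.0
tool_pos: [0.4996, -0.0076, 0.0158]
eef_rot: [[-0.991, 0.137, -0.007], [0.137, 0.991, 0.001], [0.007, 0.0, -1.0]]
contact_force: [-6.9, 0.4, 1.0]
opening: 0.0001
```

```bash
python3 - <<'E'
from h import *
avg(4)
E
```

```text
t 28.2 push 6.96+-0.52 Fz 1.47+-0.64 pos [ 0.49955 -0.00758  0.01585]
```

Emit:
play_rows(series=[-0.0005,0,-0.0001,0,-0.001,0,0,-0.0005,0,-0.0001,0,-0.001,0,0,0,0,0,0,0,0,0])

```text
clock: 28.5
tool_pos: [0.4996, -0.0076, 0.0158]
eef_rot: [[-0.991, 0.137, -0.008], [0.137, 0.991, 0.001], [0.008, 0.0, -1.0]]
contact_force: [-9.7, -0.9, 4.1]
opening: 0.0003
```

```bash
python3 - <<'E'
from h import *
avg(4)
E
```

```text
t 28.7 push 9.73+-0.14 Fz 3.33+-0.36 pos [ 0.49958 -0.00758  0.01585]
```

Emit:
play_rows(series=[-0.0005,0,-0.0001,0,-0.001,0,0,-0.0003,0,-0.0001,0,-0.001,0,0,0,0,0,0,0,0,0])

```text
clock: 29.0
tool_pos: [0.4996, -0.0076, 0.0158]
eef_rot: [[-0.991, 0.137, -0.008], [0.137, 0.991, 0.001], [0.008, 0.0, -1.0]]
contact_force: [-11.6, -0.3, 4.5]
opening: -0.0001
```

```bash
python3 - <<'E'
from h import *
avg(4)
E
```

```text
t 29.2 push 11.02+-0.51 Fz 4.48+-0.36 pos [ 0.49961 -0.00757  0.01584]
```

Emit:
play_rows(series=[-0.0004,0,-0.0003,0,-0.003,0,0,-0.0004,0,-0.0001,0,-0.001,0,0,0,0,0,0,0,0,0])

```text
clock: 29.5
tool_pos: [0.4997, -0.0075, 0.0158]
eef_rot: [[-0.991, 0.137, -0.006], [0.137, 0.991, 0.001], [0.006, 0.0, -1.0]]
contact_force: [-12.0, -0.1, 3.6]
opening: 0.0001
```

```bash
python3 - <<'E'
from h import *
avg(5)
E
```

```text
t 29.75 push 12.37+-0.50 Fz 3.56+-0.86 pos [ 0.4997  -0.00755  0.01582]
```

Emit:
play_rows(series=[-0.0004,0,-0.0002,0,-0.002,0,0,-0.0004,0,-0.0001,0,-0.001,0,0,0,0,0,0,0,0,0])

```text
clock: 30.05
tool_pos: [0.4998, -0.0075, 0.0158]
eef_rot: [[-0.991, 0.137, -0.005], [0.137, 0.991, 0.001], [0.005, 0.0, -1.0]]
contact_force: [-14.0, -0.2, 3.7]
opening: 0.0001
```

```bash
python3 - <<'E'
from h import *
avg(5)
E
```

```text
t 30.3 push 13.03+-0.17 Fz 3.91+-0.34 pos [ 0.49978 -0.00752  0.01582]
```

Emit:
play_rows(series=[-0.0003,0,-0.0002,0,-0.002,0,0,-0.0002,0,0,0,0,0,0,0,0,0,0,0,0,0])

```text
clock: 30.6
tool_pos: [0.4998, -0.0075, 0.0158]
eef_rot: [[-0.991, 0.137, -0.004], [0.137, 0.991, 0.001], [0.004, 0.0, -1.0]]
contact_force: [-13.4, 0.2, 3.4]
opening: 0.0
```

```bash
python3 - <<'E'
from h import *
avg(5)
E
```

```text
t 30.85 push 13.83+-0.61 Fz 4.19+-0.41 pos [ 0.49983 -0.00749  0.0158 ]
```

Emit:
play_rows(series=[-0.0004,0,-0.0002,0,-0.002,0,0,-0.0003,0,-0.0001,0,0,0,0,0,0,0,0,0,0,0])

```text
clock: 31.15
tool_pos: [0.4999, -0.0075, 0.0158]
eef_rot: [[-0.991, 0.136, -0.003], [0.136, 0.991, 0.001], [0.004, 0.0, -1.0]]
contact_force: [-14.6, 0.9, 4.3]
opening: -0.0003
```

```bash
python3 - <<'E'
from h import *
avg(6)
E
```

```text
t 31.45 push 14.50+-0.71 Fz 3.96+-0.68 pos [ 0.49989 -0.00747  0.01579]
```

Emit:
play_rows(series=[-0.0003,0,-0.0002,0,-0.002,0,0,-0.0003,0,-0.0001,0,0,0,0,0,0,0,0,0,0,0])

```text
clock: 31.75
tool_pos: [0.4999, -0.0074, 0.0158]
eef_rot: [[-0.991, 0.136, -0.003], [0.136, 0.991, 0.001], [0.003, 0.0, -1.0]]
contact_force: [-14.6, 0.3, 3.8]
opening: -0.0
```

```bash
python3 - <<'E'
from h import *
avg(6)
E
```

```text
t 32.05 push 15.10+-0.48 Fz 3.04+-0.45 pos [ 0.49997 -0.00743  0.0158 ]
```

Net push is about 8 N over the steady value, still inside the 4–9 N snug range. Now I back straight off.

Emit:
play_rows(series=[0.002,0,0,0,0,0,0,0.003,0,0,0,0,0,0,0.01,0,0,0,0,0,0,0.01,0,-0.01,0,0,0,0,0.005,0,-0.03,0,0,0,0,0,0,-0.04,0,0,0,0,0,0,-0.04,0,0,0,0,0,0,-0.03,0,0,0,0,0,0,0,0,0,0,0,0,0,0,0,0,0,0])

```text
clock: 33.05
tool_pos: [0.4765, -0.0047, 0.1702]
eef_rot: [[-0.99, 0.137, 0.022], [0.137, 0.991, -0.003], [-0.022, -0.0, -1.0]]
contact_force: [-0.6, 0.5, -0.9]
opening: 0.0003
```

```bash
python3 - <<'E'
from h import *
st()
im=eyes.capture("scene")[:,:,::-1]
cv2.imwrite("pics/s13.png",cv2.resize(im[110:330,150:410],None,fx=3,fy=2.7,interpolation=cv2.INTER_CUBIC))
im=eyes.capture("top")[:,:,::-1]
cv2.imwrite("pics/t13.png",cv2.resize(im[60:240,270:460],None,fx=4,fy=3.3,interpolation=cv2.INTER_CUBIC))
E
```

```text
t 33.05 x -0.1235 y -0.0002 z 0.1702 push 0.71 side 0.44 Fz -0.90 yaw 172.1 tq [0.   0.02 0.04]
```

View pics/s13.png

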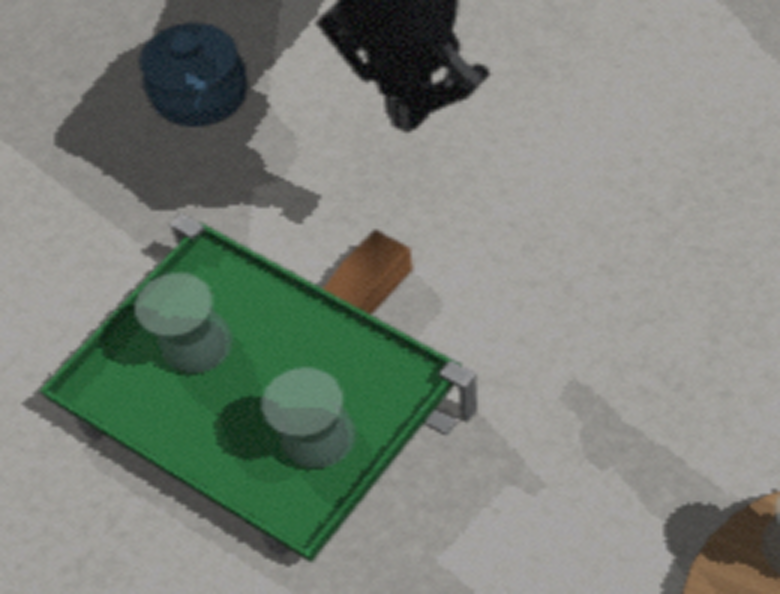

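View pics/t13.png

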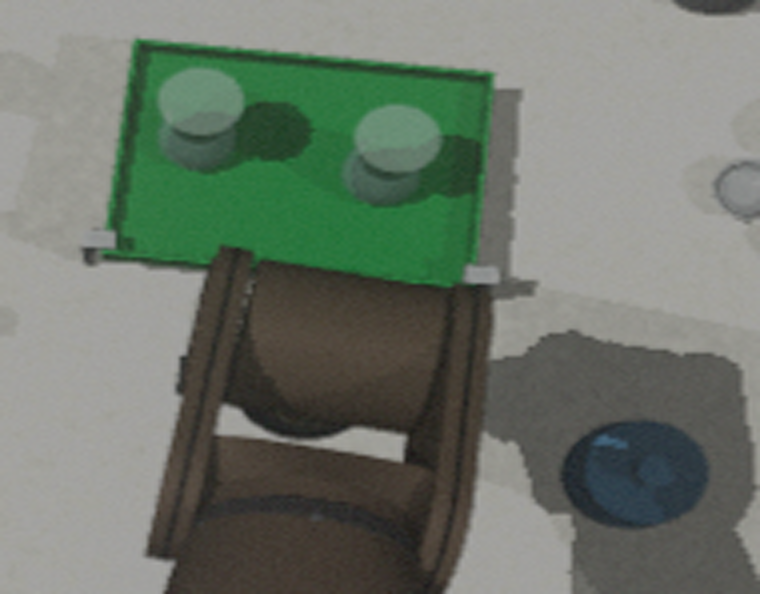

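The tray is up at its lips, both glasses stand at crop (195,330) and (308,425), the sugar pot at (193,75) is upright, and the wedge at (370,270) is square. The gripper is clear, so I'm handing in.

```bash
python3 -c "
from plant import robot
print(robot.hand_in())"
```

```text
the job is handed in; nothing more can be done
None
```

I set the wooden wedge in front of the tray, in line with the foot and square to it, and slid it in until the tray reached its stops. After letting go I nudged the wedge's rear face with closed fingers to firm it up. I then backed off and handed in at about 33 s.

**Final checks:**
- **Tray height:** the last pictures show the rim up at the lips. The picture check at the rim corner was made before the nudge, where it sat the same as when held at the stop. I could not measure the 0.8 mm limit directly.
- **Wedge position:** the grip is about 70 mm in front of the foot, within about 1 mm of its middle and well under 1° off square. These come from the tool's position while it held the wedge, measured against my camera-derived stand position.
- **Glasses and sugar pot:** all are standing in the last pictures. I judged the glasses' positions by eye only.
- **Arm:** it is clear of everything, with contact forces near zero.

**Less certain:** the force between wedge and tray could not be measured. The push was about 6 N over the steady value in the first grip, which by my estimates left the pressing force near the 8 N lower limit. The nudge took it to about 8 N over after correcting for friction, inside the 4–9 N snug range. I estimate the resulting pressing force at 9–14 N, but that depends on friction and tray mass, which I only inferred.

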